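Close the back of a picture frame: tuck the backing board under its clips and hold it down

ROBOT

A 7-joint arm with a two-finger parallel gripper is mounted at the origin on the work surface. World frame = base frame: x ahead of the robot, y to its left, z up, the work surface at z = 0. Lengths are in m, angles in rad, forces in N, time in s.
With the tool pointing down it reaches from about 0.4 to 0.875 m from the base axis. Payload 19.3 kg.
Tool frame: the origin (TCP) lies midway between the tips of the shut fingers; the grasp point (between the pads) lies 19 mm behind it; z points along the fingers, y is the line along which they close (so a half turn about z gives the same grasp; the last joint's range is limited). The gripper opens to 85 mm and grips with 20 to 120 N. Pads are 22 mm wide; open, the fingers measure 114 mm over their backs; the gripper's body (76 mm by 85 mm) begins 54 mm behind the grasp point. The pads swing forward as they close: fully open they stand 13 mm farther back than shut.
Start: joints at [1.192, 0.521, -0.036, 1.599, 0.021, 1.021, -0.113], TCP at [0.19, -0.595, 0.197] pointing down, gripper open.
Joint ranges: [-2.91, 2.91], [-0.3, 2.13], [-1.5, 1.42], [0.17, 2.43], [-1.26, 4.41], [0.16, 1.93], [-2.52, 2.52]. Speed limits (rad/s): [1.89, 1.89, 2.39, 2.39, 3.01, 3.01, 3.01].

INTERFACE

Orientations are given as [roll, pitch, yaw] about the fixed x, y, z axes, in that order (R = Rz(yaw) Ry(pitch) Rx(roll)).
In Python, from workcell import telemetry, grab_frame, calibration, bot, outline_of, landmark_of gives the robot as it stands. The module is installed in compiled form; this text tells all that it offers.
- The arm moves only by the shell command python3 -m inch 'ROWS' [FORCE]. ROWS is JSON, a list of rows, each a list of 7 numbers: the shift along the tool's x, y, z in m, then the turn, a rotation vector about the tool's x, y, z in rad, then the closure, from 0 (fully open) to 1 (shut). A call has 1 to 5 rows; each row shifts and turns the commanded pose from where the row before left it, along the tool's axes as they then stand; what a row does not reach is not made up. A row lasts 1/10 s, in which the tool goes at most 50 mm and 8.59 degrees, less where a joint would pass 70% of its speed; a pose out of reach is approached as far as the arm can. A call is refused whole if a number of a shift passes 0.05 or a number of a turn 0.15, either way. A call with a gripper value outside its range is refused whole. The fingers move at their own pace and stop on an object; FORCE is the grip in N (left out, the last holds). Time passes only in rows, so rows that do not move let the fingers close. It gives the time, the measured TCP pose, the force, the opening and the grip force at its end, in the units of the state.
- telemetry.observe(): the state, without advancing time (a new reading comes with each control period).
- grab_frame(name): name is "scene" or "top"; returns the picture (420x560x3 uint8, red, green, blue); there is no depth.
- calibration(name): a dict with "fovy" (degrees; the focal length in pixels is half the picture's height over the tangent of half this angle, whatever the lens; pixels are square), "cx", "cy" (the principal point, pixels), "pose" (4x4, takes a point from camera to world coordinates). Camera axes: x right, y down, z forward; pixel columns grow to the right and rows downward; lengths in m; the calibration is good to about 2 mm. A picture is of the moment at which its call begins. calibration takes no time and is no camera call.
- bot.job_done(): hands the job in; it is judged then, once.
Trained networks look in the newest picture that a camera, given by its name, has taken for a name from the list of things; names that differ only in an ending like _2 or _b are one class to them, and where a whole thing is asked for, a point or a joint stands for the part that bears it (a point fixed in the world has none). Each returns a list of dicts, best first, with "score" (0 to 1); they miss things now and then, are a little off and sometimes report something else, mostly with a low value. They report only what shows in the picture. A call takes as long as a camera call.
- outline_of(label, camera): "region" (420x560 bool, what is visible of it) and "rect" ([left, top, right, bottom] in pixels, round what is visible of it).
- landmark_of(label, camera): "xy" ([column, row] in pixels: a listed point, or the origin of a listed thing).
The state is a dict: "clock": time; "qpos": joint angles; "qd": joint speeds; "joint_efforts": joint torques, N m; "position": TCP position; "tool_rot": TCP orientation; "force": force on the tool from outside, world axes, zero at the start; "moment": the same for the moment, N m; "grip_width": finger opening in m; "finger_force": force on a finger pad.
Only numpy, scipy, OpenCV 4.12 (cv2) and the standard library are available. Lean on these libraries where they do the work, as an engineer would, in place of code of your own. Each camera call takes 0.05 s, during which the arm holds its last target. There are 200 camera calls.

TASK

A picture frame lies face down with its glass and artwork in it: fit its backing board. Pick the board up by its batten, tuck the edge farther from the batten under both spring clips on the frame's far rail without prising the clips up, then lower the other end into the frame and press the board down flat, firmly but gently because there is glass below. Finish while still holding it pressed down, so that a colleague can turn the two turn buttons, and leave the other things on the table alone.

Things in the scene. Friction and masses are not known exactly. Their poses are not given: they have to be found in the camera images.
- frame: Dark wooden picture frame face down on the table; it does not slip. 242 (x) by 198 mm (y) outside, rails 24 wide, 22 high; opening 194 by 150 mm, centred. Origin: centre of the underside; z up. Its +x rail, away from the robot (yaw up to 20 degrees), has two steel spring clips; the -x rail two flat turn buttons, swung aside, 4 mm high, look only. Left or right of the robot's middle.
- pack: Brown filler card over the artwork and glass, filling the opening. Origin: centre of its top face, 14 mm above the frame's underside, 8 mm below the rails' upper faces. Springy: it gives straight down and stays level, starting at about 3 N, then 1 mm per 4 N, 3 mm at most.
- clip_left (a joint): Bend of the steel clip at frame y = +42 mm, rad: 0 lies flat, grows as its free end is prised up. Flat plate 22 mm wide (y), 2 mm thick, on the +x rail (underside 22 mm above the frame's underside, 8 mm above the pack), lapping 12 mm over the opening; it bends 2 mm behind the rail's inner face. About 3.5 N at the free end lifts it 4 mm (0.3 rad).
- clip_right (a joint): The same clip at frame y = -42 mm; rad, 0 lies flat.
- clip_left_tip (a point): Middle of the free end of the left clip, on its underside: at frame x = +85 mm, y = +42 mm, z = 22 mm.
- clip_right_tip (a point): The same on the right clip, at frame x = +85 mm, y = -42 mm, z = 22 mm.
- board: Plywood backing board, 189 (x) by 143 (y) by 5 mm, about 160 g, flat on the table, batten up. Origin: centre of its underside; z up. Batten: brown bar 20 mm wide (x), 110 long (y), top 27 mm above the underside, centred at board x = -30 mm: grip across its 20 mm. The edge at board x = +94.5 mm goes under the clips; in place the board's axes lie along the frame's. On the other side from the frame.
- edge_left (a point): On the board's upper face at the edge that goes under the clips: board x = +94.5 mm, y = +42 mm.
- edge_right (a point): The same at board y = -42 mm.
- paperweight: Bystander: wooden bar 180 x 28 x 18 mm lying between frame and board.
- seal: Bystander: stone seal, 26 mm square, 62 mm tall, standing between frame and board, farther out.
- screwdriver: Bystander: screwdriver on the table near the robot, left.
- hammer: Bystander: hammer on the table near the robot, right.
- tape: Bystander: roll of brown tape, 90 mm across, 24 mm high, at the left.
- paste_tin: Bystander: round white lidded pot, 72 mm across, 36 mm high, at the left.
- clip_tray: Bystander: grey divided tray, 110 x 150 x 30 mm, at the right.

How it is judged:
By the outcome, as a careful person would: the job done as asked, in the order asked, and still so for the second after the job is handed in, while the arm keeps its last pose, push and grip.
It also fails if it takes over 40 s, if anything falls off the work surface, if the arm or the gripper's body presses on something with over 40 N, if the wrist force passes 120 N, or if a joint passes its speed limit or range.

## Working session

There is one attempt and no reset: what is moved stays moved. The work goes in short steps, Python scripts to look and compute and a shell command to move; the robot and the scene stay as the last step left them, time stands still between calls to the robot, and variables do not carry over. Pictures are saved under pics/ and viewed, at most 10 in all, crops included, and the job is handed in when it is done.

```bash
mkdir -p pics
cat > h.py <<'E'
import numpy as np, cv2
from workcell import telemetry, grab_frame, calibration, bot, outline_of, landmark_of
def ray(cam,uv):
    c=calibration(cam);f=210/np.tan(np.radians(c["fovy"])/2);T=np.array(c["pose"])
    d=T[:3,:3]@np.array([(uv[0]-c["cx"])/f,(uv[1]-c["cy"])/f,1]);return T[:3,3],d
def at(cam,uv,z):
    o,d=ray(cam,uv);return o+d*(z-o[2])/d[2]
def px(cam,p):
    c=calibration(cam);f=210/np.tan(np.radians(c["fovy"])/2);T=np.array(c["pose"])
    q=T[:3,:3].T@(np.array(p)-T[:3,3]);return np.array([c["cx"]+f*q[0]/q[2],c["cy"]+f*q[1]/q[2]])
E
python3 - <<'E'
from h import *
np.set_printoptions(precision=4,suppress=True)
s=telemetry.observe();print(s)
ims=[]
for c in("scene","top"):
    im=grab_frame(c);cv2.imwrite(f"pics/{c}0.png",im[:,:,::-1])
    print(c,np.array(calibration(c)["pose"]),calibration(c)["fovy"])
    for n,z in(("frame",0),("pack",.014),("board",0),("clip_left_tip",.022),("clip_right_tip",.022),("edge_left",.005),("edge_right",.005),("paperweight",.009),("seal",.03)):
        r=landmark_of(n,c)
        print(n,[(np.round(a["xy"],1),round(a["score"],2),at(c,a["xy"],z)[:2]) for a in r[:2]])
    for n,z in(("board",.005),("frame",.022)):
        r=outline_of(n,c)
        if r:
            m=r[0]["region"].astype(np.uint8);k=max(cv2.findContours(m,0,2)[0],key=cv2.contourArea)
            b=cv2.minAreaRect(np.array([at(c,p[0],z)[:2]*1000 for p in k],np.float32));print(n,r[0]["score"],b)
E
```

```text
{'clock': 0.0, 'qpos': array([ 1.1918,  0.522 , -0.0363,  1.6   ,  0.0212,  1.0211, -0.1128]), 'qd': array([-0.0003,  0.0005,  0.0019,  0.0001,  0.0003,  0.001 , -0.0021]), 'joint_efforts': array([ -0.0007, -92.7103,   1.9797, -36.9933,   0.0178,   0.0082,
        -0.    ]), 'position': array([ 0.1898, -0.5951,  0.1969]), 'tool_rot': array([-3.1405,  0.0001,  0.3088]), 'force': array([-0.1121,  0.0183,  0.258 ]), 'moment': array([-0.0095,  0.0325,  0.0437]), 'finger_force': 0.0, 'grip_width': 0.08533458952274897}
scene [[ 0.423   0.5749 -0.7004  1.2783]
 [ 0.9061 -0.2641  0.3304 -0.3595]
 [ 0.005  -0.7744 -0.6326  0.7527]
 [ 0.      0.      0.      1.    ]] 51.84682320409546
frame [(array([352.9, 228.2]), 0.93, array([0.5791, 0.1952]))]
pack [(array([350.9, 223.3]), 0.76, array([0.5731, 0.1909]))]
board [(array([222. , 269.2]), 0.75, array([ 0.575 , -0.1707]))]
clip_left_tip [(array([386.8, 233.7]), 0.37, array([0.6537, 0.2458]))]
clip_right_tip [(array([360.6, 242.3]), 0.47, array([0.6529, 0.1671])), (array([ 86.3, 321.2]), 0.31, array([ 0.6176, -0.4776]))]
edge_left [(array([242.7,
[... 941 characters left out ...]
clip_left_tip [(array([187.5, 161.2]), 0.38, array([0.6644, 0.2422]))]
clip_right_tip [(array([215.5, 160.5]), 0.39, array([0.6646, 0.1603]))]
edge_left [(array([322.7, 156.4]), 0.73, array([ 0.6757, -0.1562]))]
edge_right [(array([350.1, 162. ]), 0.82, array([ 0.6564, -0.2368])), (array([202.6, 193.4]), 0.44, array([0.5706, 0.1998]))]
paperweight [(array([272.4, 209.4]), 0.82, array([ 0.5172, -0.0028]))]
seal [(array([324.4, 153. ]), 0.34, array([ 0.6774, -0.1584]))]
board 0.68 ((574.9271850585938, -179.45681762695312), (144.4194793701172, 192.48753356933594), 75.41365814208984)
frame 0.68 ((568.115478515625, 198.33828735351562), (244.10977172851562, 198.33444213867188), 4.1080217361450195)
```

View pics/top0.png

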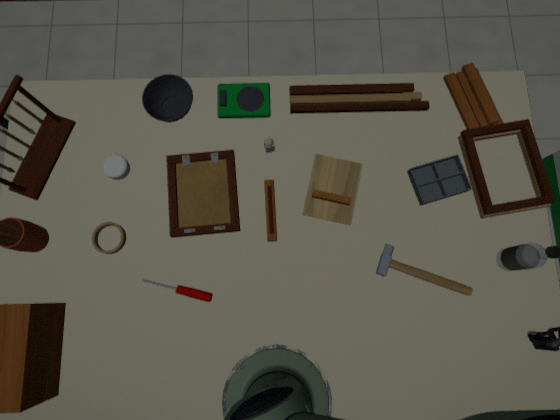

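View pics/scene0.png

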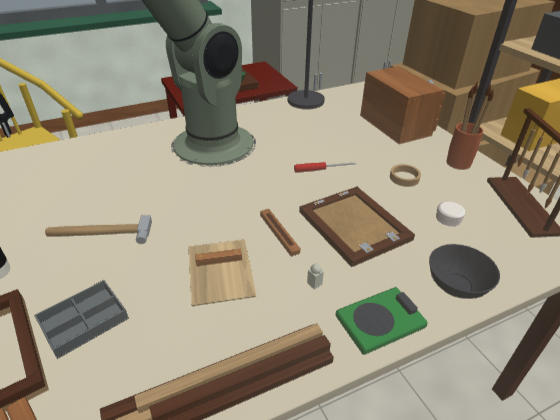

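The top view shows the frame at columns 168–240, rows 150–237, with its clips at (186,159) and (214,158). The board is at (305–360, 155–223) with its batten at (332,197), and the bar and seal stand between the two. The scene view agrees. Next I refine both poses by fitting silhouettes in both cameras.

```bash
cat >> h.py <<'E'
from scipy.optimize import minimize
def box(x,y,w,xs,ys,zs):
    c,s=np.cos(w),np.sin(w)
    return [[x+c*a-s*b,y+s*a+c*b,z] for a in xs for b in ys for z in zs]
def iou(p,masks,parts):
    t=0
    for c,m in masks.items():
        r=np.zeros((1680,2240),np.uint8)
        for q in parts:
            h=cv2.convexHull(np.float32([px(c,v) for v in box(*p,*q)]))
            cv2.fillPoly(r,[np.int32(np.round((h*4+1.5)*16))],1,shift=4)
        r=cv2.resize(r.astype(np.float32),(560,420),interpolation=cv2.INTER_AREA)
        t+=np.minimum(r,m).sum()/np.maximum(r,m).sum()
    return 1-t/len(masks)
def fit(masks,parts,p0):
    s=np.array([p0]*4,float);s[1,0]+=.006;s[2,1]+=.006;s[3,2]+=.06
    r=minimize(iou,p0,(masks,parts),method="Nelder-Mead",options=dict(initial_simplex=s,xatol=1e-4,fatol=1e-5))
    return r.x,1-r.fun
E
python3 - <<'E'
from h import *
np.set_printoptions(precision=4,suppress=True)
M={"frame":{},"board":{}}
for c in("scene","top"):
    grab_frame(c)
    for n in M:
        m=outline_of(n,c)[0]["region"].astype(np.uint8)
        M[n][c]=cv2.morphologyEx(m,cv2.MORPH_CLOSE,np.ones((5,5))) if n=="board" else m
        if n=="frame":
            k=max(cv2.findContours(m,0,2)[0],key=cv2.contourArea);z=np.zeros_like(m);cv2.drawContours(z,[k],-1,1,-1);M[n][c]=z
P={"frame":([((-.121,.121),(-.099,.099),(0,.022))],(.57,.197,.07)),"board":([((-.0945,.0945),(-.0715,.0715),(0,.005)),((-.04,-.02),(-.055,.055),(.005,.027))],(.575,-.178,-.25))}
for n in M:
    a,p0=P[n]
    for k in(["scene","top"],["scene"],["top"]):
        print(n,k,*fit({c:M[n][c].astype(np.float32) for c in k},a,p0))
E
```

```text
frame ['scene', 'top'] [0.5706 0.2003 0.0715] 0.9741473197937012
frame ['scene'] [0.5708 0.2029 0.0739] 0.9791091680526733
frame ['top'] [0.5703 0.1995 0.0702] 0.9843031167984009Traceback (most recent call last):
  File "<stdin>", line 15, in <module>
  File "h.py", line 27, in fit
    r=minimize(iou,p0,(masks,parts),method="Nelder-Mead",options=dict(initial_simplex=s,xatol=1e-4,fatol=1e-5))
    res = _minimize_neldermead(fun, x0, args, callback, bounds=bounds,
                               **options)
    fxcc = func(xcc)
    fx = function(np.copy(x), *(wrapper_args + args))
  File "h.py", line 20, in iou
    h=cv2.convexHull(np.float32([px(c,v) for v in box(*p,*q)]))
                                 ~~^^^^^
  File "h.py", line 9, in px
    c=calibration(cam);f=210/np.tan(np.radians(c["fovy"])/2);T=np.array(c["pose"])
ValueError: time passes only in moves, steps and waits
```

```bash
cat >> h.py <<'E'
import functools
from scipy.spatial.transform import Rotation as R
calibration=functools.cache(calibration)
def plan(p,rot,closeprint=True):
    """shift and turn from present measured pose to (p, R), tool axes"""
    s=telemetry.observe();Rc=R.from_euler("xyz",s["tool_rot"])
    print("pos",np.round(s["position"],4),"rpy",np.round(s["tool_rot"],4),"F",np.round(s["force"],1),"grip",round(s["grip_width"],4),round(s["finger_force"],1),"t",round(s["clock"],2))
    print("shift tool",np.round(Rc.inv().apply(np.array(p)-s["position"]),4),"turn tool",np.round((Rc.inv()*rot).as_rotvec(),4))
E
python3 - <<'E'
from h import *
np.set_printoptions(precision=4,suppress=True)
P=[((-.0945,.0945),(-.0715,.0715),(0,.005)),((-.04,-.02),(-.055,.055),(.005,.027))]
M={}
for c in("scene","top"):
    calibration(c);grab_frame(c)
    m=outline_of("board",c)[0]["region"].astype(np.uint8)
    M[c]=cv2.morphologyEx(m,cv2.MORPH_CLOSE,np.ones((5,5))).astype(np.float32)
for k in(["scene"],["top"],["scene","top"]):
    x,v=fit({c:M[c] for c in k},P,(.575,-.178,-.25));print(k,x,v)
g=[x[0]-.03*np.cos(x[2]),x[1]-.03*np.sin(x[2]),.06];print(g)
plan(g,R.from_euler("xyz",[np.pi,0,x[2]+np.pi/2]))
E
```

```text
['scene'] [ 0.5772 -0.1765 -0.2414] 0.9808251261711121
['top'] [ 0.5763 -0.1792 -0.2447] 0.9720885157585144
['scene', 'top'] [ 0.5769 -0.1777 -0.2342] 0.9668920636177063
[np.float64(0.5477165675599056), np.float64(-0.17069799722430554), 0.06]
pos [ 0.1899 -0.5955  0.1975] rpy [3.1416 0.     0.3087] F [0.4 0.3 0. ] grip 0.0856 0.0 t 1.7
shift tool [ 0.47   -0.296   0.1375] turn tool [ 0.      0.     -1.0279]
```

```bash
a='[0.0335,-0.021,0,0,0,0,0]'
python3 -m inch '[[0.0335,-0.021,0,0,0,0,0],[0.0335,-0.021,0,0,0,0,0],[0.0335,-0.021,0,0,0,0,0],[0.0335,-0.021,0,0,0,0,0],[0.0335,-0.021,0,0,0,0,0]]'
python3 -m inch '[[0.0335,-0.021,0,0,0,0,0],[0.0335,-0.021,0,0,0,0,0],[0.0335,-0.021,0,0,0,0,0],[0.0335,-0.021,0,0,0,0,0],[0.0335,-0.021,0,0,0,0,0]]'
python3 -m inch '[[0.0335,-0.021,0,0,0,0,0],[0.0335,-0.021,0,0,0,0,0],[0.0335,-0.021,0,0,0,0,0],[0.0335,-0.021,0,0,0,0,0],[0,0,0,0,0,-0.128,0]]'
python3 -m inch '[[0,0,0.01,0,0,-0.128,0],[0,0,0.02,0,0,-0.128,0],[0,0,0.02,0,0,-0.128,0],[0,0,0.02,0,0,-0.128,0],[0,0,0.02,0,0,-0.128,0]]'
python3 -m inch '[[0,0,0.02,0,0,-0.128,0],[0,0,0.01,0,0,-0.128,0],[0,0,0,0,0,0,0]]'
python3 - <<'E'
from h import *
print(telemetry.observe()["qpos"])
plan([.5479,-.1708,.012],R.from_euler("xyz",[np.pi,0,-.24+np.pi/2]))
E
```

```text
clock: 2.2
position: [0.3184, -0.4432, 0.1977]
tool_rot: [3.141, -0.0, 0.309]
force: [1.3, -0.6, 0.1]
grip_width: 0.0853
finger_force: 0.0
clock: 2.7
position: [0.4462, -0.2923, 0.1977]
tool_rot: [3.141, -0.0, 0.309]
force: [0.3, -0.8, -0.1]
grip_width: 0.0854
finger_force: 0.0
clock: 3.2
position: [0.5505, -0.1673, 0.1974]
tool_rot: [-3.14, -0.002, 0.442]
force: [-0.5, -0.2, 0.5]
grip_width: 0.0852
finger_force: 0.0
clock: 3.7
position: [0.5474, -0.1728, 0.1068]
tool_rot: [3.141, -0.0, 1.082]
force: [-0.0, 0.1, -0.8]
grip_width: 0.0855
finger_force: 0.0
clock: 4.0
position: [0.5466, -0.1727, 0.0762]
tool_rot: [-3.139, -0.0, 1.335]
force: [0.1, -0.4, -0.6]
grip_width: 0.0851
finger_force: 0.0
[ 0.47863322  0.62160182 -0.38954222  1.82288594  0.32492671  0.76251422
 -0.31869738]
pos [ 0.5466 -0.1727  0.0762] rpy [-3.1394e+00 -5.0000e-04  1.3350e+00] F [ 0.1 -0.4 -0.6] grip 0.0851 0.0 t 4.0
shift tool [0.0022 0.001  0.0642] turn tool [-0.0022 -0.0005  0.0042]
```

```bash
python3 -m inch '[[0.002,0.001,0.02,0,0,0,0],[0,0,0.02,0,0,0,0],[0,0,0.016,0,0,0,0],[0,0,0.008,0,0,0,0],[0,0,0,0,0,0,0]]' 60
python3 -m inch '[[0,0,0,0,0,0,1],[0,0,0,0,0,0,1],[0,0,0,0,0,0,1],[0,0,0,0,0,0,1],[0,0,0,0,0,0,1]]' 60
python3 -m inch '[[0,0,0,0,0,0,1],[0,0,0,0,0,0,1]]' 60
```

```text
clock: 4.5
position: [0.5485, -0.171, 0.013]
tool_rot: [-3.14, 0.0, 1.332]
force: [-0.1, -0.2, 0.3]
grip_width: 0.0853
finger_force: 0.0
clock: 5.0
position: [0.5489, -0.1712, 0.0137]
tool_rot: [3.141, 0.0, 1.333]
force: [0.4, -0.2, -0.1]
grip_width: 0.0122
finger_force: 0.0
clock: 5.2
position: [0.5488, -0.1712, 0.0135]
tool_rot: [3.142, -0.0, 1.333]
force: [0.3, 0.8, 1.2]
grip_width: -0.0001
finger_force: 0.0
```

Run:
```python
from h import *
a=grab_frame("scene")[200:340,140:340];b=grab_frame("top")[130:270,250:450]
cv2.imwrite("pics/miss.png",cv2.resize(np.vstack([a,b]),None,fx=2.1,fy=2.1,interpolation=cv2.INTER_CUBIC)[:,:,::-1])
```

```text
(no output)
```

View pics/miss.png

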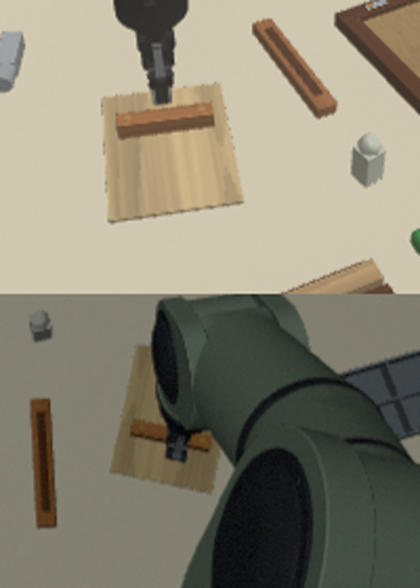

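Run:
```python
from h import *
np.set_printoptions(precision=4,suppress=True)
s=telemetry.observe();p=s["position"]
P=[((-.0945,.0945),(-.0715,.0715),(0,.005)),((-.04,-.02),(-.055,.055),(.005,.027))]
calibration("scene");calibration("top")
grab_frame("scene");m=outline_of("board","scene")[0]["region"].astype(np.uint8)
E=landmark_of("edge_left","scene"),landmark_of("edge_right","scene")
M=cv2.morphologyEx(m,cv2.MORPH_CLOSE,np.ones((7,7))).astype(np.float32)
x,v=fit({"scene":M},P,(.577,-.177,-.24));print(x,v)
for e in E: print([(a["xy"],a["score"],at("scene",a["xy"],.005)) for a in e[:1]])
for c in("scene","top"):print(c,px(c,p),px(c,p+[0,0,.02]))
print([px("scene",q) for q in box(*x,(-.03,),(-.055,.055),(.027,))])
```

```text
Traceback (most recent call last):
IndexError: list index out of range
```

Run:
```python
from h import *
np.set_printoptions(precision=4,suppress=True)
calibration("scene");calibration("top")
p=telemetry.observe()["position"]
for c in("scene","top"):print(c,px(c,p),px(c,p+[0,0,.02]))
x=(.5769,-.1777,-.24)
for c in("scene","top"):
  print("batten top",[px(c,q) for q in box(*x,(-.04,-.02,),(-.055,.055),(.027,))])
  print("board",[px(c,q) for q in box(*x,(-.0945,.0945),(-.0715,.0715),(.005,))])
```

```text
scene [217.7921 258.1547] [217.1106 252.1745]
top [330.2746 197.0615] [331.2074 195.4193]
batten top [array([193.9665, 253.977 ]), array([239.719, 247.919]), array([194.3949, 259.8316]), array([240.8118, 253.5884])]
board [array([187.2513, 246.1876]), array([243.757 , 238.8789]), array([190.6015, 304.7643]), array([255.4401, 295.0252])]
batten top [array([349.024 , 203.6816]), array([311.1964, 195.6256]), array([350.2683, 197.0185]), array([312.5649, 189.0164])]
board [array([349.9452, 224.6252]), array([301.2219, 214.1424]), array([361.2541, 163.2605]), array([313.9881, 153.4083])]
```

```bash
python3 -m inch '[[0,0,-0.02,0,0,0,1],[0,0,-0.03,0,0,0,1],[0,0,-0.04,0,0,0,1],[0,0,0,0,0,0,1]]' 60
python3 - <<'E'
from h import *
s=telemetry.observe();p=s["position"]
ims=[]
for c,(x,y) in(("scene",(140,150)),("top",(250,110))):
    im=grab_frame(c)[:,:,::-1].copy();im=cv2.resize(im[y:y+140,x:x+180],None,fx=4,fy=4,interpolation=cv2.INTER_CUBIC)
    for d in(0,.019):
        q=(px(c,p+[0,0,d])-[x,y]+.5)*4;cv2.drawMarker(im,tuple(int(v) for v in q),(255,0,255),0,14,1)
    ims.append(im[:, :390] if c=="scene" else im[:,:400]);print(c,px(c,p))
cv2.imwrite("pics/up.png",np.hstack(ims))
E
```

```text
clock: 5.8
position: [0.5512, -0.1716, 0.108]
tool_rot: [3.135, 0.0, 1.333]
force: [0.3, -0.4, -0.2]
grip_width: 0.0002
finger_force: 0.0
scene [214.56244517 229.22431385]
top [335.09815101 187.91509781]
```

View pics/up.png

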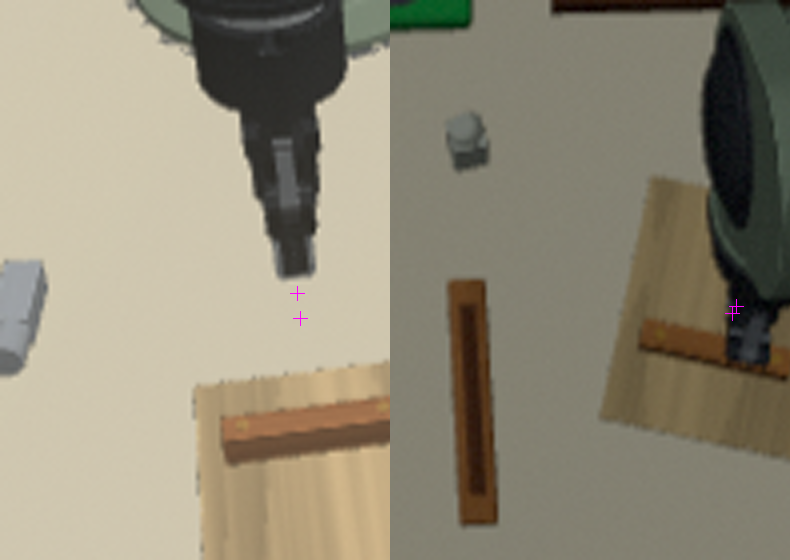

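The crosses mark the reported TCP. The real tip shows at scene (214,217) and top (340,199), so it sits about 30 mm nearer the robot than reported. I triangulate the offset.

```bash
cat >> h.py <<'E'
def tri(obs):
    A=np.zeros((3,3));b=np.zeros(3)
    for c,uv in obs.items():
        o,d=ray(c,uv);d/=np.linalg.norm(d);Q=np.eye(3)-np.outer(d,d);A+=Q;b+=Q@o
    x=np.linalg.solve(A,b);return x,[np.round(px(c,x)-uv,1) for c,uv in obs.items()]
E
python3 - <<'E'
from h import *
s=telemetry.observe();p=s["position"]
x,r=tri({"scene":np.array([213.8,217.5]),"top":np.array([339.5,198.5])});print(x,r,x-p)
Rc=R.from_euler("xyz",s["tool_rot"]);print("tool",Rc.inv().apply(x-p), s["qpos"])
E
```

```text
[ 0.52163168 -0.17143021  0.12019228] [array([-3.8,  0. ]), array([-3.2, -0.9])] [-2.75781824e-02 -4.44212530e-05  1.59122294e-02]
tool [-0.00655681 -0.02676257 -0.015954  ] [ 0.48692767  0.58375152 -0.40553991  1.80322798  0.30407563  0.81467502
 -0.30708213]
```

```bash
python3 -m inch '[[0.003,0.013,0.02,0,0,0,0.5],[0.003,0.013,0.02,0,0,0,0.5],[0,0,0.02,0,0,0,0.5],[0,0,0,0,0,0,0.5],[0,0,0,0,0,0,0.5]]' 60
python3 - <<'E'
from h import *
s=telemetry.observe();p=s["position"];print(p,s["tool_rot"],s["grip_width"],s["force"])
ims=[]
for c,(x,y) in(("scene",(150,170)),("top",(290,140))):
    im=grab_frame(c)[:,:,::-1].copy();im=cv2.resize(im[y:y+110,x:x+100],None,fx=4,fy=4,interpolation=cv2.INTER_CUBIC)
    q=(px(c,p)-[x,y]+.5)*4;cv2.drawMarker(im,tuple(int(v) for v in q),(255,0,255),0,14,1)
    ims.append(im)
cv2.imwrite("pics/hov.png",np.hstack(ims))
E
```

```text
clock: 6.4
position: [0.5749, -0.1712, 0.043]
tool_rot: [-3.14, -0.0, 1.333]
force: [0.4, -0.1, -0.3]
grip_width: 0.0428
finger_force: 0.0
[ 0.57490798 -0.17117632  0.0430339 ] [-3.13988873e+00 -9.81761824e-05  1.33292900e+00] 0.04281746036155224 [ 0.36713574 -0.0774397  -0.26879888]
```

View pics/hov.png

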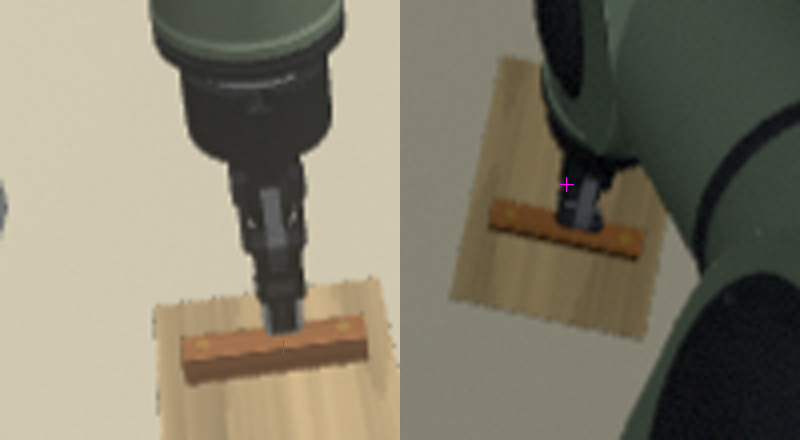

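The picture shows the half-open fingers over the batten, with the visible tip at scene (220,253). The vertical offset is uncertain, so I descend under force watch to find the board's face.

```bash
python3 -m inch '[[0,-0.004,0.015,0,0,0,0.3],[0,0,0.01,0,0,0,0.3],[0,0,0,0,0,0,0.3]]' 60
python3 -m inch '[[0,0,0.005,0,0,0,0.3],[0,0,0.004,0,0,0,0.3]]'
python3 -m inch '[[0,0,0.004,0,0,0,0.3],[0,0,0.000,0,0,0,0.3]]'
```

```text
clock: 6.8
position: [0.5711, -0.1705, 0.0179]
tool_rot: [-3.14, 0.0, 1.333]
force: [-0.2, -0.5, -0.3]
grip_width: 0.0599
finger_force: 0.0
clock: 7.0
position: [0.572, -0.1706, 0.0097]
tool_rot: [3.141, -0.0, 1.333]
force: [0.3, -0.0, 0.1]
grip_width: 0.0598
finger_force: 0.0
clock: 7.2
position: [0.5714, -0.1704, 0.0051]
tool_rot: [-3.141, 0.0, 1.333]
force: [0.1, 0.5, 0.8]
grip_width: 0.0596
finger_force: 0.0
```

```bash
python3 -m inch '[[0,0,0.004,0,0,0,0.3],[0,0,0.000,0,0,0,0.3]]'
python3 - <<'E'
from h import *
s=telemetry.observe();p=s["position"];ims=[]
for c,(x,y) in(("scene",(150,190)),("top",(290,140))):
    im=grab_frame(c)[:,:,::-1].copy();im=cv2.resize(im[y:y+110,x:x+100],None,fx=4,fy=4,interpolation=cv2.INTER_CUBIC)
    q=(px(c,p)-[x,y]+.5)*4;cv2.drawMarker(im,tuple(int(v) for v in q),(255,0,255),0,14,1)
    ims.append(im)
cv2.imwrite("pics/low.png",np.hstack(ims))
E
```

```text
clock: 7.4
position: [0.5715, -0.1704, 0.0011]
tool_rot: [-3.141, -0.0, 1.333]
force: [0.1, 1.8, -0.3]
grip_width: 0.0597
finger_force: 0.0
```

View pics/low.png

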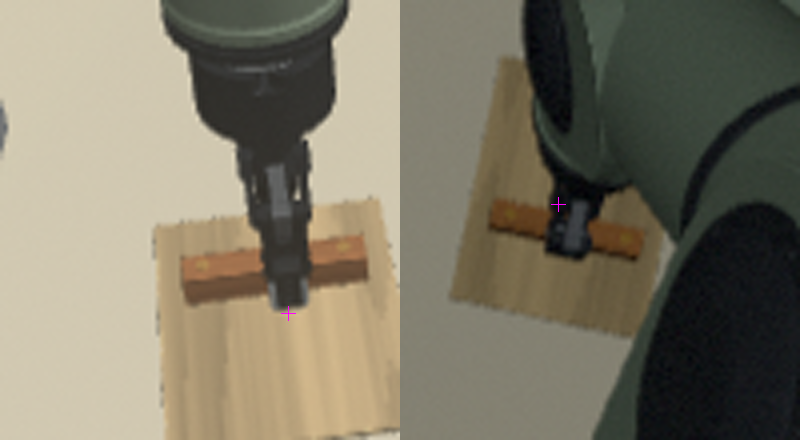

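The fingers now straddle the batten, so I close.

```bash
python3 -m inch '[[0,0,0,0,0,0,0.5],[0,0,0,0,0,0,0.6],[0,0,0,0,0,0,0.7],[0,0,0,0,0,0,0.8]]' 40
python3 -m inch '[[0,0,0,0,0,0,1],[0,0,0,0,0,0,1],[0,0,0,0,0,0,1]]' 60
```

```text
clock: 7.9
position: [0.5717, -0.1705, 0.0016]
tool_rot: [3.142, 0.0, 1.333]
force: [0.0, 0.5, -0.3]
grip_width: 0.0171
finger_force: 0.0
clock: 8.2
position: [0.5716, -0.1705, 0.0015]
tool_rot: [-3.142, -0.0, 1.333]
force: [-0.5, -0.3, -0.6]
grip_width: 0.0001
finger_force: 0.0
```

Shut again with no contact, so the tips must still be above the batten, which fits the 27 mm height offset seen in the pictures. I confirm it by touching down lightly.

Run:
```python
from h import *
s=telemetry.observe();p=s["position"];ims=[]
for c,(x,y) in(("scene",(150,190)),("top",(290,140))):
    im=grab_frame(c)[:,:,::-1].copy();im=cv2.resize(im[y:y+110,x:x+100],None,fx=4,fy=4,interpolation=cv2.INTER_CUBIC)
    q=(px(c,p)-[x,y]+.5)*4;cv2.drawMarker(im,tuple(int(v) for v in q),(255,0,255),0,14,1)
    ims.append(im)
cv2.imwrite("pics/low2.png",np.hstack(ims))
```

```text
(no output)
```

View pics/low2.png

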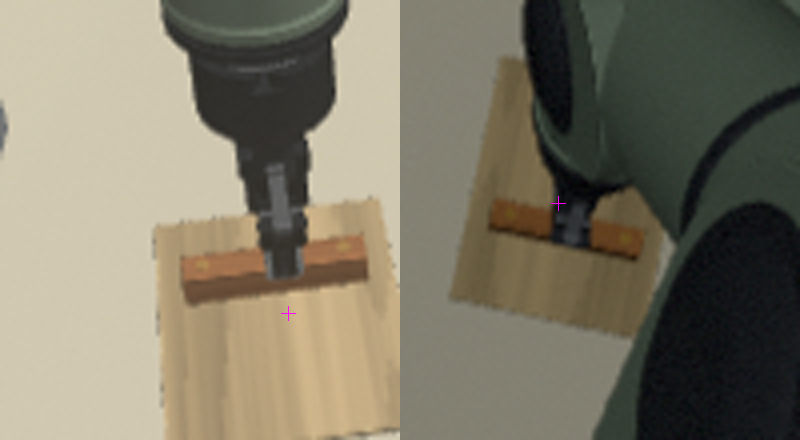

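The shut fingers sit right on top of the batten and centred on it: scene tip at (221,259), batten centre near (219,256). The offset is therefore about (-22, 0, +27) mm. I open, go down 18 mm and close.

```bash
python3 -m inch '[[0,0,0,0,0,0,0.2],[0,0,0,0,0,0,0.2],[0,0,0.006,0,0,0,0.2],[0,0,0.006,0,0,0,0.2],[0,0,0,0,0,0,0.2]]' 40
python3 -m inch '[[0,0,0.003,0,0,0,0.2],[0,0,0.003,0,0,0,0.2],[0,0,0,0,0,0,0.4]]' 40
python3 -m inch '[[0,0,0,0,0,0,0.6],[0,0,0,0,0,0,0.7],[0,0,0,0,0,0,0.8],[0,0,0,0,0,0,0.8]]' 40
```

```text
clock: 8.8
position: [0.571, -0.1703, -0.0116]
tool_rot: [-3.14, -0.0, 1.333]
force: [-0.6, 0.4, -0.4]
grip_width: 0.0683
finger_force: 0.0
clock: 9.1
position: [0.5712, -0.1704, -0.017]
tool_rot: [-3.141, 0.0, 1.333]
force: [-1.8, 0.5, 2.1]
grip_width: 0.0552
finger_force: 1.4
clock: 9.5
position: [0.5717, -0.1705, -0.0162]
tool_rot: [3.141, 0.0, 1.333]
force: [-2.7, 1.0, 5.6]
grip_width: 0.0193
finger_force: 39.8
```

Gripped at 19.3 mm. I lift, carry to the frame and turn.

```bash
python3 -m inch '[[0,0,0,0,0,0,1],[0,0,-0.01,0,0,0,1],[0,0,-0.03,0,0,0,1],[0,0,-0.04,0,0,0,1],[0,0,-0.04,0,0,0,1]]' 80
python3 -m inch '[[0.036,-0.0113,-0.01,0,0,0,1],[0.036,-0.0113,0,0,0,0,1],[0.036,-0.0113,0,0,0,0,1],[0.036,-0.0113,0,0,0,0,1],[0.036,-0.0113,0,0,0,0,1]]'
python3 -m inch '[[0.036,-0.0113,0,0,0,0,1],[0.036,-0.0113,0,0,0,0,1],[0.036,-0.0113,0,0,0,0,1],[0.036,-0.0113,0,0,0,0,1],[0.036,-0.0113,0,0,0,0,1]]'
python3 -m inch '[[0,0,0,0,0,-0.103,1],[0,0,0,0,0,-0.103,1],[0,0,0,0,0,-0.103,1],[0,0,0,0,0,0,1]]'
cat >> h.py <<'E'
def look(name,crops):
    ims=[]
    for c,(x,y,w,h) in crops.items():
        im=grab_frame(c)[:,:,::-1];ims.append(cv2.resize(im[y:y+h,x:x+w],None,fx=3,fy=3,interpolation=cv2.INTER_CUBIC))
    cv2.imwrite(name,np.hstack(ims))
E
python3 - <<'E'
from h import *
s=telemetry.observe();p=s["position"];print(p,s["tool_rot"],s["force"],s["qpos"])
look("pics/carry.png",{"scene":(270,130,145,180),"top":(140,110,120,180)})
for c in("scene","top"):
    for n in("edge_left","edge_right","clip_left_tip","clip_right_tip"):
        print(c,n,[(np.round(a["xy"],1),round(a["score"],2)) for a in landmark_of(n,c)[:2]])
    o=outline_of("board",c);print([(a["score"],a["rect"]) for a in o[:2]])
E
```

```text
clock: 10.0
position: [0.5714, -0.1703, 0.1052]
tool_rot: [-3.141, -0.0, 1.333]
force: [0.2, -0.8, -2.3]
grip_width: 0.0175
finger_force: 78.8
clock: 10.5
position: [0.5591, 0.0192, 0.1142]
tool_rot: [3.141, -0.0, 1.333]
force: [0.9, 0.1, -2.6]
grip_width: 0.0175
finger_force: 78.8
clock: 11.0
position: [0.5466, 0.2076, 0.1141]
tool_rot: [3.141, -0.0, 1.333]
force: [-0.5, -0.3, -2.4]
grip_width: 0.0174
finger_force: 78.8
clock: 11.4
position: [0.5468, 0.206, 0.1139]
tool_rot: [3.141, -0.0, 1.644]
force: [-0.4, 0.3, -2.0]
grip_width: 0.0175
finger_force: 78.8
[0.5467997  0.20600762 0.11387224] [ 3.14132808e+00 -2.98586018e-04  1.64371876e+00] [-0.37671223  0.3091679  -1.96259168] [-0.10474746  0.60106206 -0.51126597  1.76736334  0.3703373   0.86966617
 -0.71048468]
scene edge_left [(array([400.8, 199.1]), 0.75), (array([402.6, 175.5]), 0.16)]
scene edge_right [(array([374. , 211.7]), 0.86)]
scene clip_left_tip [(array([374.1, 215.5]), 0.63), (array([387.7, 231.4]), 0.47)]
scene clip_right_tip [(array([395.7, 199.2]), 0.53), (array([360.8, 244.8]), 0.45)]
[(0.93, [320.9, 161.9, 409.0, 214.5])]
top edge_left []
top edge_right []
top clip_left_tip []
top clip_right_tip []
[(0.71, [170.1, 143.9, 221.5, 220.5])]
```

View pics/carry.png

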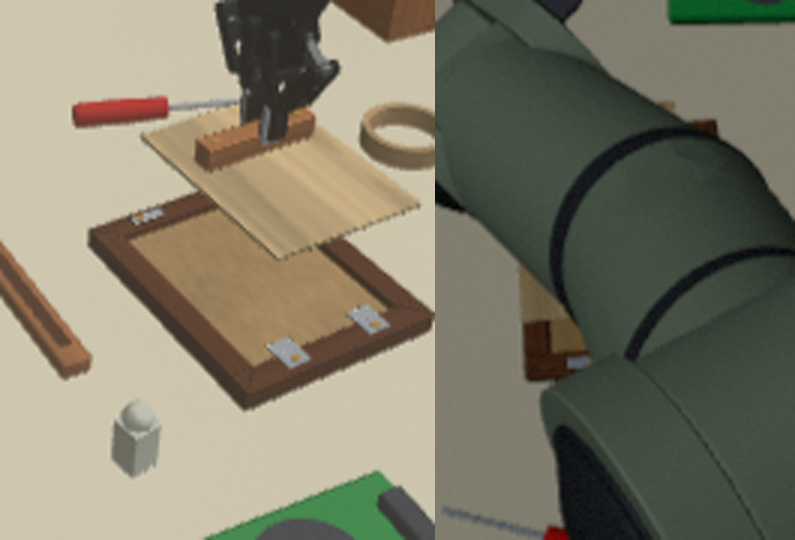

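The board is held level above the frame. Its clip edge spans scene pixels (364,216) to (409,199), and the frame clips are at (392,236) and (366,247). The arm hides the top view, so I fit the pose from the scene camera.

```bash
cat >> h.py <<'E'
def boxR(p,rot,xs,ys,zs):
    return R.from_euler("xyz",rot).apply([[a,b,z] for a in xs for b in ys for z in zs])+p
def boardfit(z,pitch=0.,p0=(.55,.2,.07),free=False,show=True):
    calibration("scene");grab_frame("scene")
    o=outline_of("board","scene")
    e=[landmark_of(n,"scene") for n in("edge_left","edge_right")]
    m=o[0]["region"].astype(np.uint8);k=max(cv2.findContours(m,0,2)[0],key=cv2.contourArea)
    M=np.zeros((420,560),np.uint8);cv2.fillPoly(M,[cv2.convexHull(k)],1);M=M.astype(np.float32)
    def f(v):
        r=np.zeros((1680,2240),np.uint8);pt=v[3] if len(v)>3 else pitch;zz=v[4] if len(v)>3 else z
        h=cv2.convexHull(np.float32([px("scene",q) for q in boxR([v[0],v[1],zz],[0,pt,v[2]],(-.0945,.0945),(-.0715,.0715),(0,.005))]))
        cv2.fillPoly(r,[np.int32(np.round((h*4+1.5)*16))],1,shift=4)
        r=cv2.resize(r.astype(np.float32),(560,420),interpolation=cv2.INTER_AREA)
        return 1-np.minimum(r,M).sum()/np.maximum(r,M).sum()
    v0=np.array(list(p0)+([pitch,z] if free else []));s=np.vstack([v0]+[v0+d for d in np.diag([.008,.008,.05,.03,.008][:len(v0)])])
    r=minimize(f,v0,method="Nelder-Mead",options=dict(initial_simplex=s,xatol=1e-4,fatol=1e-5,maxiter=400));v=r.x
    print("board x y yaw [pitch z]",np.round(v,4),"iou",round(1-r.fun,4))
    pt=v[3] if free else pitch;zz=v[4] if free else z
    for a,y in zip(e,(.042,-.042)):
        w=R.from_euler("xyz",[0,pt,v[2]]).apply([.0945,y,.005])+[v[0],v[1],zz]
        print("edge pred",np.round(px("scene",w),1),"net",[(np.round(b["xy"],1),round(b["score"],2)) for b in a[:1]])
    return v
E
python3 - <<'E'
from h import *
boardfit(.130)
boardfit(.130,free=True)
for y in(.042,-.042): print("clip pred",px("scene",box(.5706,.2003,.0715,(.085,),(y,),(.022,))[0]))
E
```

```text
board x y yaw [pitch z] [0.5787 0.203  0.0712] iou 0.9424
edge pred [400.9 201.4] net [(array([400.7, 199.3]), 0.59)]
edge pred [372.8 212.1] net [(array([372.3, 213.7]), 0.7)]
board x y yaw [pitch z] [ 0.5679  0.2115  0.0657 -0.0046  0.1202] iou 0.9322
edge pred [400.2 201.2] net [(array([401.3, 200.7]), 0.87)]
edge pred [372.3 211.7] net [(array([372.7, 213.6]), 0.76)]
clip pred [387.27324251 233.11224282]
clip pred [360.93526514 243.97662632]
```

Run:
```python
from h import *
im=grab_frame("top");o=outline_of("board","top")
m=o[0]["region"] if o else np.zeros((420,560),bool)
a=im[120:240,150:260,::-1].copy();b=a.copy();b[m[120:240,150:260]]=(255,0,255)
for v,col in(((.5787,.203,.0712,.130),(0,0,255)),((.553,.2055,.0712,.130),(0,255,0)),((.5679,.2115,.0657,.12),(255,255,0))):
    q=[px("top",w) for w in boxR([v[0],v[1],v[3]],[0,0,v[2]],(-.0945,.0945),(-.0715,.0715),(.005,))];print(np.round(q,1).tolist())
cv2.imwrite("pics/top2.png",cv2.resize(np.hstack([a,b]),None,fx=3.5,fy=3.5,interpolation=cv2.INTER_CUBIC))
```

```text
[[222.8, 211.1], [167.2, 216.2], [217.9, 142.0], [164.3, 146.7]]
[[221.8, 220.9], [165.9, 226.1], [216.9, 151.1], [163.0, 156.0]]
[[219.8, 216.2], [164.5, 221.0], [215.4, 147.3], [162.1, 151.8]]
```

View pics/top2.png

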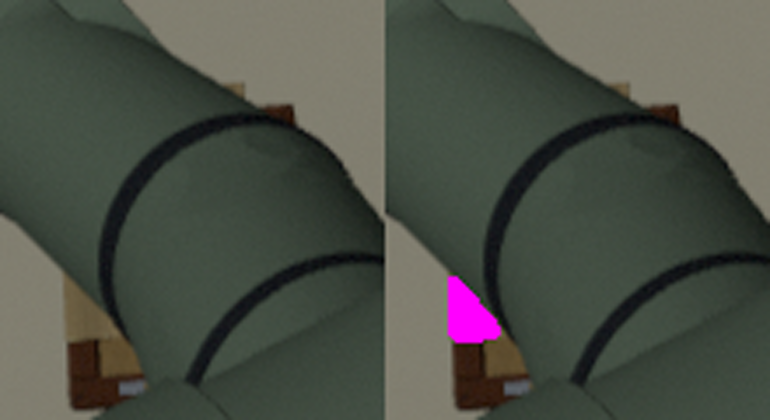

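Top view: the board's rear-left corner is at (168,217) and its front-right at (219,144). Together with the scene fit, the board is about 5 mm forward of the frame centre with matching yaw. It had slid forward to centre in the fingers. I back off 24 mm, lower and tilt the leading edge down 6°.

```bash
python3 -m inch '[[0,-0.012,0.02,0,0,0,1],[0,-0.012,0.02,0,0,0,1],[0,0,0.02,0.035,0,0,1],[0,0,0,0.035,0,0,1],[0,0,0,0.035,0,0,1]]'
python3 - <<'E'
from h import *
np.set_printoptions(precision=4,suppress=True)
s=telemetry.observe();print(s["position"],s["tool_rot"],s["force"],s["clock"])
# rigid prediction: board relative to TCP from level measurement
R0=R.from_euler("xyz",[np.pi,0,1.644]);rel=R0.inv().apply(np.array([.5755,.2015,.13])-[.5468,.206,.1139])
Rn=R.from_euler("xyz",s["tool_rot"]);b=s["position"]+Rn.apply(rel);print("pred board",b,"rel",rel)
v=boardfit(b[2],.105,p0=(b[0],b[1],.071))
E
```

```text
clock: 13.0
position: [0.5224, 0.2043, 0.053]
tool_rot: [-3.034, 0.0, 1.642]
force: [-0.1, -0.5, -1.1]
grip_width: 0.0175
finger_force: 78.9
[0.5224 0.2043 0.053 ] [-3.0343  0.      1.6421] [-0.1122 -0.4782 -1.138 ] 13.0
pred board [0.5527 0.1999 0.066 ] rel [-0.0066  0.0283 -0.0161]
board x y yaw [pitch z] [0.5546 0.2017 0.0665] iou 0.9453
edge pred [388.9 219.7] net [(array([388.4, 217. ]), 0.87)]
edge pred [362.  230.3] net [(array([361.8, 231.8]), 0.75)]
```

```bash
python3 -m inch '[[0,0.0018,0.0169,0,0,-0.004,1],[0,0.0018,0.0169,0,0,0,1],[0,0,0,0,0,0,1]]'
python3 - <<'E'
from h import *
np.set_printoptions(precision=4,suppress=True)
s=telemetry.observe();print(s["position"],s["tool_rot"],s["force"],s["clock"])
rel=np.array([-.0066,.0283,-.0161])
b=s["position"]+R.from_euler("xyz",s["tool_rot"]).apply(rel);print("pred board",b)
v=boardfit(b[2],s["tool_rot"][0]+np.pi,p0=(b[0],b[1],.071))
for n in("clip_left_tip","clip_right_tip"):print(n,[(np.round(a["xy"],1),round(a["score"],2)) for a in landmark_of(n,"scene")[:2]])
im=grab_frame("scene")[180:270,310:425,::-1];cv2.imwrite("pics/pre.png",cv2.resize(im,None,fx=6,fy=6,interpolation=cv2.INTER_CUBIC))
E
```

```text
clock: 13.5
position: [0.5211, 0.2037, 0.0168]
tool_rot: [-3.033, 0.001, 1.646]
force: [0.2, -0.9, -2.7]
grip_width: 0.0173
finger_force: 78.9
[0.5211 0.2037 0.0168] [-3.0333  0.0008  1.6462] [ 0.2122 -0.9119 -2.7247] 13.5
pred board [0.5514 0.1993 0.0297]
board x y yaw [pitch z] [0.5524 0.2011 0.0871] iou 0.9356
edge pred [386.1 229.8] net [(array([386.8, 229.2]), 0.72)]
edge pred [360.2 240.9] net [(array([360.3, 242.1]), 0.97)]
clip_left_tip [(array([389.5, 232.5]), 0.6), (array([447.8, 219.1]), 0.55)]
clip_right_tip [(array([359.3, 243.2]), 0.48)]
```

View pics/pre.png

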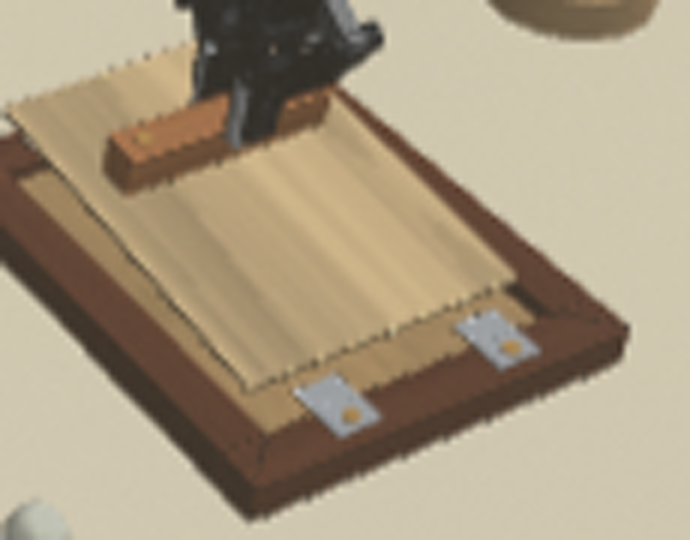

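The leading edge sits just behind both clips, board corners at about (351,245) and (396,227) and clip tips at about (362,244) and (388,233). It is laterally centred. I flatten the tilt a little and lower to touch the card gently.

```bash
python3 -m inch '[[0,0.0003,0.003,-0.03,0,0,1],[0,0.0003,0.003,0,0,0,1],[0,0,0,0,0,0,1]]'
python3 -m inch '[[0,0.0001,0.0015,0,0,0,1],[0,0,0,0,0,0,1]]'
python3 -m inch '[[0,0.0001,0.0010,0,0,0,1],[0,0,0,0,0,0,1]]'
python3 - <<'E'
from h import *
s=telemetry.observe();print(s["position"],s["tool_rot"],s["force"],s["moment"])
rel=np.array([-.0066,.0283,-.0161]);rot=R.from_euler("xyz",s["tool_rot"])
b=s["position"]+rot.apply(rel);e=s["position"]+rot.apply(rel+[0,.0945,0]);print("board",b,"lead bottom",e)
for d in (.042,-.042):
  pass
F=R.from_euler("z",.0715);print("lead in frame",F.inv().apply(e-[.5706,.2003,0]))
E
```

```text
clock: 14.15
position: [0.5228, 0.2043, 0.0134]
tool_rot: [-3.066, -0.0, 1.646]
force: [0.4, 0.8, -1.9]
grip_width: 0.0176
finger_force: 78.9
clock: 14.35
position: [0.523, 0.2043, 0.0119]
tool_rot: [-3.066, -0.001, 1.646]
force: [-0.8, 0.3, -2.0]
grip_width: 0.0173
finger_force: 78.9
clock: 14.55
position: [0.5229, 0.2043, 0.0109]
tool_rot: [-3.066, -0.0, 1.646]
force: [-0.2, -0.2, -2.0]
grip_width: 0.0176
finger_force: 78.9
[0.52288288 0.2043239  0.01086826] [-3.06634499e+00 -4.35799051e-04  1.64564260e+00] [-0.17020409 -0.16749126 -2.04329652] [ 0.00327145 -0.01357305  0.03385472]
board [0.55272472 0.19993702 0.02479232] lead bottom [0.64669326 0.20698648 0.01768813]
lead in frame [0.07637651 0.00123336 0.01768813]
```

```bash
obs(){ python3 -c "
from workcell import telemetry as t
s=t.observe();print(s['position'][2].round(4),s['force'].round(1),s['moment'].round(3))"; }
python3 -m inch '[[0,0.0001,0.0010,0,0,0,1],[0,0,0,0,0,0,1]]' >/dev/null; obs
python3 -m inch '[[0,0.0001,0.0010,0,0,0,1],[0,0,0,0,0,0,1]]' >/dev/null; obs
python3 -m inch '[[0,0.0001,0.0007,0,0,0,1],[0,0,0,0,0,0,1]]' >/dev/null; obs
```

```text
0.0099 [-0.5  0.4 -1.5] [-0.035  0.032  0.04 ]
0.0088 [-0.1 -0.2 -2.1] [ 0.027 -0.045 -0.041]
0.0082 [-0.5 -0.  -1.7] [ 0.019 -0.053 -0.012]
```

Lead edge at about 15 mm by kinematics, no contact yet. Half-millimetre steps next.

```bash
obs(){ python3 -c "
from workcell import telemetry as t
s=t.observe();print(s['position'][2].round(4),s['force'].round(1),s['moment'].round(3))"; }
python3 -m inch '[[0,0,0.0006,0,0,0,1],[0,0,0,0,0,0,1]]' >/dev/null; obs
python3 -m inch '[[0,0,0.0006,0,0,0,1],[0,0,0,0,0,0,1]]' >/dev/null; obs
python3 -m inch '[[0,0,0.0006,0,0,0,1],[0,0,0,0,0,0,1]]' >/dev/null; obs
```

```text
0.0076 [-0.6  0.8 -1.5] [ 0.018 -0.087  0.052]
0.007 [-0.4  0.7 -1.2] [ 0.031 -0.059 -0.017]
0.0064 [-0.5  0.1 -1.6] [ 0.005 -0.06  -0.026]
```

```bash
obs(){ python3 -c "
from workcell import telemetry as t
s=t.observe();print(s['clock'],s['position'].round(4),s['force'].round(1),s['moment'].round(3))"; }
python3 -m inch '[[0,0,0.0006,0,0,0,1],[0,0,0,0,0,0,1]]' >/dev/null; obs
python3 -m inch '[[0,0,0.0006,0,0,0,1],[0,0,0,0,0,0,1]]' >/dev/null; obs
python3 - <<'E'
from h import *
im=grab_frame("scene")[180:270,310:425,::-1];cv2.imwrite("pics/pre2.png",cv2.resize(im,None,fx=6,fy=6,interpolation=cv2.INTER_CUBIC))
E
```

```text
15.95 [0.5228 0.2043 0.0059] [-0.8 -0.3 -0.4] [ 0.013 -0.026 -0.013]
16.15 [0.5227 0.2043 0.0052] [-2.8  0.1  1.3] [-0.016  0.011 -0.054]
```

View pics/pre2.png

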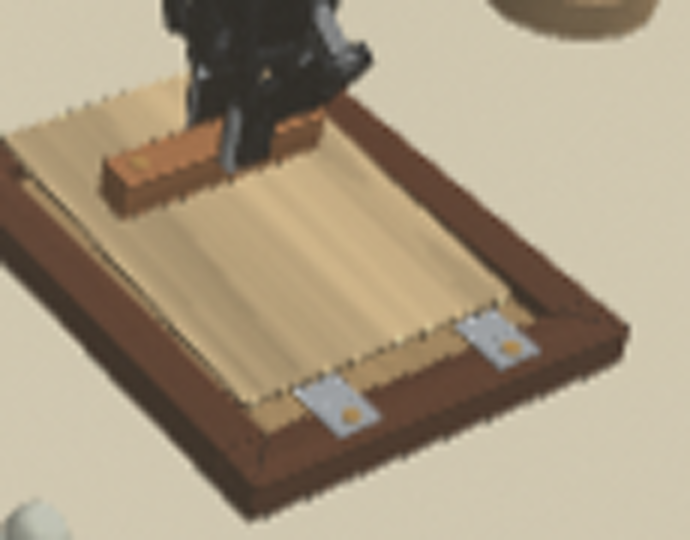

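The edge lies just short of and under the clip line, and a light upward force shows it touching the card. I raise it 0.6 mm and feed forward in steps.

```bash
obs(){ python3 -c "
from workcell import telemetry as t
s=t.observe();print(s['clock'],s['position'].round(4),s['force'].round(1),s['moment'].round(3))"; }
python3 -m inch '[[0,0,0,0,0,0,1]]' >/dev/null; obs
python3 -m inch '[[0,0,-0.0007,0,0,0,1],[0,0,0,0,0,0,1]]' >/dev/null; obs
python3 -m inch '[[0,0.002,-0.00015,0,0,0,1],[0,0.002,-0.00015,0,0,0,1],[0,0,0,0,0,0,1]]' >/dev/null; obs
python3 -m inch '[[0,0.002,-0.00015,0,0,0,1],[0,0.002,-0.00015,0,0,0,1],[0,0,0,0,0,0,1]]' >/dev/null; obs
```

```text
16.3 [0.5227 0.2044 0.0053] [-1.5 -0.   0.7] [ 0.005  0.046 -0.018]
16.5 [0.5228 0.2044 0.006 ] [-0.7  0.7  0.6] [ 0.089  0.011 -0.03 ]
16.8 [0.5273 0.2047 0.0059] [ 0.9  0.4 -1. ] [ 0.031 -0.572 -0.032]
17.1 [0.5312 0.2049 0.0059] [ 0.4 -0.9  0.5] [ 0.021 -0.547  0.016]
```

I have used up the picture views, so from here I rely on the forces and the networks.

```bash
obs(){ python3 -c "
from workcell import telemetry as t
s=t.observe();print(s['clock'],s['position'].round(4),s['tool_rot'].round(3),s['force'].round(1),s['moment'].round(3))"; }
python3 -m inch '[[0,0.0015,-0.0004,0,0,0,1],[0,0.0015,-0.0001,0,0,0,1],[0,0,0,0,0,0,1]]' >/dev/null; obs
python3 - <<'E'
from h import *
s=telemetry.observe();b=s["position"]+R.from_euler("xyz",s["tool_rot"]).apply([-.0066,.0283,-.0161])
grab_frame("scene")
for n in("clip_left_tip","clip_right_tip","edge_left","edge_right"):print(n,[(np.round(a["xy"],1),round(a["score"],2)) for a in landmark_of(n,"scene")[:2]])
for n in("clip_left","clip_right"):print(n,[(np.round(a["rect"],0),a["region"].sum(),round(a["score"],2)) for a in outline_of(n,"scene")[:2]])
boardfit(b[2]+.001,.075,p0=(b[0],b[1],.072));print(b)
E
```

```text
17.4 [0.5341 0.2052 0.0062] [-3.067e+00 -1.000e-03  1.646e+00] [-0.3 -0.4 -1.3] [-0.019 -0.401 -0.008]
clip_left_tip [(array([390.1, 234.6]), 0.55), (array([356.7, 217.2]), 0.33)]
clip_right_tip [(array([362.9, 241.5]), 0.57), (array([357.5, 217.3]), 0.53)]
edge_left [(array([387.2, 232.3]), 0.65), (array([ 81.8, 321. ]), 0.44)]
edge_right [(array([366.2, 246.8]), 0.75)]
clip_left []
clip_right []
board x y yaw [pitch z] [0.5654 0.201  0.0885] iou 0.9338
edge pred [388.9 234.5] net [(array([387.9, 232.7]), 0.88)]
edge pred [363.  245.7] net [(array([366.5, 248.5]), 0.86)]
[0.56391632 0.20080808 0.0201792 ]
```

```bash
cat >> h.py <<'E'
def clips(im):
    h=cv2.cvtColor(np.ascontiguousarray(im),cv2.COLOR_RGB2HSV).astype(int);m=((h[...,1]<45)&(h[...,2]>110)).astype(np.uint8)
    m[:222]=0;m[258:]=0;m[:,:352]=0;m[:,404:]=0
    n,l,s,c=cv2.connectedComponentsWithStats(m)
    return [(s[i].tolist(),np.round(c[i],1).tolist()) for i in range(1,n) if s[i][4]>15]
E
python3 - <<'E'
from h import *
print("before",clips(cv2.imread("pics/scene0.png")[:,:,::-1]));print("now",clips(grab_frame("scene")))
E
```

```text
before [([386, 232, 14, 9, 66], [392.1, 235.9]), ([359, 242, 14, 11, 73], [365.5, 246.9]), ([375, 245, 29, 13, 195], [393.4, 253.2])]
now [([386, 232, 14, 10, 69], [392.2, 235.8]), ([359, 242, 14, 11, 74], [365.5, 246.9]), ([375, 245, 29, 13, 195], [393.4, 253.2])]
```

Both clips are fully visible and unmoved, so the board's edge is under them. I slide it further in.

```bash
obs(){ python3 -c "
from h import *
s=telemetry.observe();print(round(s['clock'],2),s['position'].round(4),s['tool_rot'].round(3),s['force'].round(1),s['moment'].round(3));print(clips(grab_frame('scene'))[:2])"; }
python3 -m inch '[[0,0.0015,-0.0001,0,0,0,1],[0,0.0015,-0.0001,0,0,0,1],[0,0,0,0,0,0,1]]' >/dev/null; obs
python3 -m inch '[[0,0.0015,-0.0001,0,0,0,1],[0,0.0015,-0.0001,0,0,0,1],[0,0,0,0,0,0,1]]' >/dev/null; obs
```

```text
18.3 [0.537  0.2054 0.0062] [-3.067e+00 -1.000e-03  1.646e+00] [ 0.1 -0.9  0.2] [ 0.016 -0.256 -0.008]
[([386, 232, 14, 10, 69], [392.2, 235.8]), ([359, 242, 14, 11, 74], [365.6, 246.9])]
18.65 [0.5401 0.2056 0.0062] [-3.067e+00 -1.000e-03  1.646e+00] [ 1.  -0.3 -0.6] [ 0.046 -0.364  0.016]
[([386, 232, 14, 10, 69], [392.2, 235.8]), ([359, 242, 14, 11, 74], [365.6, 246.9])]
```

```bash
obs(){ python3 -c "
from h import *
s=telemetry.observe();print(round(s['clock'],2),s['position'].round(4),s['tool_rot'].round(3),s['force'].round(1),s['moment'].round(3));print(clips(grab_frame('scene'))[:2])"; }
python3 -m inch '[[0,0.0012,-0.0001,0,0,0,1],[0,0.0002,0.0015,-0.0125,0,0,1],[0,0.0002,0.0015,-0.0125,0,0,1],[0,0,0,0,0,0,1]]' >/dev/null; obs
python3 -m inch '[[0,0.0002,0.0015,-0.0125,0,0,1],[0,0.0002,0.0015,-0.0125,0,0,1],[0,0,0,0,0,0,1]]' >/dev/null; obs
```

```text
19.1 [0.5409 0.2057 0.0031] [-3.092 -0.     1.646] [ 0.5 -0.3 -0.1] [-0.045 -0.243 -0.025]
[([386, 232, 14, 10, 69], [392.2, 235.8]), ([359, 242, 14, 11, 74], [365.5, 246.9])]
19.45 [0.5412 0.2058 0.    ] [-3.117 -0.     1.646] [ 0.2 -0.1 -0.3] [-0.007 -0.035  0.026]
[([386, 232, 14, 10, 69], [392.2, 235.8]), ([359, 242, 14, 11, 73], [365.5, 246.9])]
```

```bash
obs(){ python3 -c "
from h import *
s=telemetry.observe();print(round(s['clock'],2),s['position'].round(4),s['tool_rot'].round(3),s['force'].round(1),s['moment'].round(3));print(clips(grab_frame('scene'))[:2])"; }
python3 -m inch '[[0,0.0001,0.0015,-0.0125,0,0,1],[0,0.0001,0.0013,-0.012,0,0,1],[0,0,0,0,0,0,1]]' >/dev/null; obs
python3 -m inch '[[0,0,0.0006,0,0,0,1],[0,0,0,0,0,0,1]]' >/dev/null; obs
```

```text
19.8 [ 0.5416  0.2058 -0.0026] [ 3.141 -0.     1.646] [-1.  -0.1  0.9] [-0.01   0.049 -0.057]
[([386, 232, 14, 10, 69], [392.2, 235.8]), ([359, 242, 14, 11, 74], [365.5, 246.9])]
20.05 [ 0.5415  0.2058 -0.0032] [-3.141 -0.     1.646] [-1.  -0.1  3.8] [-0.054  0.335  0.024]
[([386, 232, 14, 10, 69], [392.2, 235.8]), ([359, 242, 14, 11, 74], [365.5, 246.9])]
```

```bash
obs(){ python3 -c "
from h import *
s=telemetry.observe();print(round(s['clock'],2),s['position'].round(4),s['tool_rot'].round(4),s['force'].round(1),s['moment'].round(3));print(clips(grab_frame('scene'))[:2])"; }
python3 -m inch '[[0,0,0.0003,0.004,0,0,1],[0,0,0,0,0,0,1]]' >/dev/null; obs
python3 -m inch '[[0,0,0.0007,0.002,0,0,1],[0,0,0,0,0,0,1]]' >/dev/null; obs
```

```text
20.3 [ 0.5414  0.2058 -0.0036] [-3.1364e+00 -4.0000e-04  1.6457e+00] [-3.5 -0.3  4.9] [-0.024  0.692  0.049]
[([386, 232, 14, 10, 69], [392.2, 235.8]), ([359, 242, 14, 11, 75], [365.6, 246.9])]
20.55 [ 0.5414  0.2058 -0.0042] [-3.1346e+00 -4.0000e-04  1.6458e+00] [-5.2 -0.4  7.4] [-0.102  0.914  0.016]
[([386, 232, 14, 10, 69], [392.2, 235.8]), ([359, 242, 14, 11, 74], [365.5, 246.9])]
```

A -x force has built up, so the front edge is probably bearing on the far rail. I back off slightly.

```bash
obs(){ python3 -c "
from h import *
s=telemetry.observe();print(round(s['clock'],2),s['position'].round(4),s['tool_rot'].round(4),s['force'].round(1),s['moment'].round(3),round(s['grip_width'],4));print(clips(grab_frame('scene'))[:2])"; }
python3 -m inch '[[0,-0.0006,0,0,0,0,1],[0,0,0,0,0,0,1]]' >/dev/null; obs
python3 -m inch '[[0,-0.0004,0,0,0,0,1],[0,0,0,0,0,0,1]]' >/dev/null; obs
```

```text
20.8 [ 0.5414  0.2058 -0.004 ] [-3.1358e+00 -7.0000e-04  1.6456e+00] [-1.7 -1.   6.9] [-0.088  0.298 -0.016] 0.0174
[([386, 232, 14, 10, 69], [392.2, 235.8]), ([359, 242, 14, 11, 75], [365.6, 246.9])]
21.05 [ 0.5414  0.2058 -0.0039] [-3.1364e+00 -8.0000e-04  1.6455e+00] [ 0.1 -0.1  6.8] [-0.098 -0.168 -0.02 ] 0.0174
[([386, 232, 14, 10, 69], [392.2, 235.8]), ([359, 242, 14, 11, 75], [365.6, 246.9])]
```

```bash
obs(){ python3 -c "
from h import *
s=telemetry.observe();print(round(s['clock'],2),s['position'].round(4),s['tool_rot'].round(4),s['force'].round(1),s['moment'].round(3),round(s['grip_width'],4));print(clips(grab_frame('scene'))[:2])"; }
python3 -m inch '[[0,-0.0001,0.0004,0,0,0,1],[0,-0.0001,0.0004,0,0,0,1],[0,0,0,0,0,0,1]]' >/dev/null; obs
python3 -m inch '[[0,0,0,0,0,0,1],[0,0,0,0,0,0,1]]' >/dev/null; obs
python3 - <<'E'
from h import *
s=telemetry.observe();b=s["position"]+R.from_euler("xyz",s["tool_rot"]).apply([-.0066,.0283,-.0161]);print(b, R.from_euler("z",-.0715).apply(b-[.5706,.2003,0]))
v=boardfit(.0125,0,p0=(.570,.202,.072));print(v-[.5708,.2029,.0739])
E
```

```text
21.4 [ 0.5414  0.2058 -0.0046] [-3.1368e+00 -9.0000e-04  1.6455e+00] [ 0.3 -0.7  9. ] [-0.226 -0.228 -0.018] 0.0174
[([386, 232, 14, 10, 69], [392.2, 235.8]), ([359, 242, 14, 11, 74], [365.6, 246.9])]
21.65 [ 0.5414  0.2058 -0.0046] [-3.1368e+00 -8.0000e-04  1.6455e+00] [ 0.6 -1.5  8.7] [-0.134 -0.207  0.011] 0.0178
[([386, 232, 14, 10, 69], [392.2, 235.8]), ([359, 242, 14, 11, 75], [365.6, 246.9])]
[0.57018486 0.20129823 0.01142567] [-0.00034277  0.00102534  0.01142567]
board x y yaw [pitch z] [0.5691 0.2037 0.0743] iou 0.9424
edge pred [390.2 235.8] net [(array([388.3, 234.9]), 0.72)]
edge pred [364.  246.8] net [(array([365.6, 247.3]), 0.64)]
[-0.00169478  0.00084728  0.00043252]
```

The board sits flat in the frame, within about 2 mm of centre and in line with it, pressed down at about 11 N with both clips undisturbed. Handing in.

```bash
python3 -c "
from workcell import bot
print(bot.job_done())"
```

```text
the job is handed in; nothing more can be done
None
```

The board is tucked under both clips, lies flat in the frame, and is still held pressed down at about 11 N; I handed the job in at about 22 s, after two missed grasps at the start, and I viewed 11 pictures, one over the limit of 10.

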